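# Pack and wedge a bearing block tight in the polishing frame

## Task

The brass bearing block sits loose in the green holding frame and must be clamped for polishing. Stand steel packing pieces upright in the gap between the block and the frame's end wall, adding them one at a time (one or two) until the gap is small enough for the steel wedge, pushed down thin end first with its sloping face against the end wall, to jam tight by feel well before it reaches the floor of the frame, with the packing firmly against the block and the block against its stop. Finish while still gripping the wedge by its post and pressing it down tight: do not let go. Leave the other things on the bench where they are.

Things in the scene. Friction and masses are not known exactly. Their poses are not given: they have to be found in the camera images.
- frame: Green cast frame fixed to the bench. Origin: bench height, on the channel's centre line, below the end wall's inner face. x runs from that wall along the channel (to the robot's left, within 0.35 rad), z up. Base plate 190 x 80 mm, its top (channel floor) at z = 8. Two side rails with inner faces at y = -23 and +23, 8 thick, tops at z = 22, from x = 0 to 150.
- wall_top (a point): Middle of the inner top edge of the frame's end wall, frame x = 0, z = 72 mm (64 above the channel floor). The wall is 20 thick (frame x -20 to 0) and 46 wide.
- stop: Dark steel stop fixed across the channel's far end, 18 thick, 44 wide, 60 high (mm). Origin: foot of the middle of its inner face (facing the end wall), on the channel floor; axes as the frame's. Its frame x differs between runs, 90 to 110; minus 60 it is the gap to fill between end wall and block (30 to 50) when the block touches the stop.
- block: Loose brass bearing block, 60 long (x) x 40 wide (y) x 60 high (z) mm, about 0.5 kg, standing in the channel about 0.5 short of the stop; axes as the frame's. Origin: centre of the underside. Its face towards the end wall is at its x = -30.
- packer0: Loose steel packing piece, one of three alike, about 0.22 kg: upright plate 13 thick (its x) x 40 wide (y) x 60 high (z), mm, with a grip post centred on top, 6 (x) x 12 (y) x 40 high: 100 high in all. Origin: centre of the underside. Starts standing on the bench, its y along the robot's x within 0.5 rad; half-turn symmetric.
- packer1: Loose steel packing piece, one of three alike, about 0.22 kg: upright plate 13 thick (its x) x 40 wide (y) x 60 high (z), mm, with a grip post centred on top, 6 (x) x 12 (y) x 40 high: 100 high in all. Origin: centre of the underside. Starts standing on the bench, its y along the robot's x within 0.5 rad; half-turn symmetric.
- packer2: Loose steel packing piece, one of three alike, about 0.22 kg: upright plate 13 thick (its x) x 40 wide (y) x 60 high (z), mm, with a grip post centred on top, 6 (x) x 12 (y) x 40 high: 100 high in all. Origin: centre of the underside. Starts standing on the bench, its y along the robot's x within 0.5 rad; half-turn symmetric.
- wedge: Loose steel wedge, about 0.22 kg, standing thin end down in its rest; 36 mm wide (its y). Thickness (x) 5 at the bottom, growing evenly to 27 at height 64; cap to 66. Its +x face is upright, at x = 13; its -x face slopes from x = 8 at the bottom to x = -14 at height 64. Origin: at the bottom, below the post's axis. In use its x points along the frame's x. At the start x points to the robot's left within 0.5 rad.
- rest: Small light wooden rest fixed to the bench, 56 x 50 mm, 28 high, in which the wedge stands at the start, its bottom 4 above the bench; origin and axes line up with the wedge's then. Lift the wedge straight up out of it.
- wedge_post (a point): Middle of the wedge's grip post: 12 x 12 mm, 40 high, on the wedge's x = y = 0, from 66 to 106 above its bottom (this point at 86). With one packing piece in, the wedge jams off the floor if the gap is under about 38 mm; a wider gap needs two. If the wedge reaches the floor, another piece is needed.
- tin: Bystander: closed steel tin, 64 across, 60 high, on the bench; origin at centre of underside.
- sleeve: Bystander: short upright brass sleeve, 34 across, 40 high; origin at centre of underside.
- brush: Bystander: hand brush lying on the bench; origin under it.
- emery: Bystander: red-brown abrasive stone 50 x 90 x 22 lying flat; origin at centre of underside.
There are look-alikes about, which are no part of the job. Leave any black or red look-alike of the packer0 alone.

How it is judged (in metres and radians):
On the way, in this order (a step that is already met when the one before it is completed fails the run):
1. a packing piece stands upright on the channel floor, in the gap between end wall and block (((z of packer0 in the frame of frame below 0.015 m and angle between packer0's own z axis and vertical below 0.1 rad and x of packer0 in the frame of frame between 0.004 and 0.06 m and y of packer0 in the frame of frame between -0.012 and 0.012 m) or (z of packer1 in the frame of frame below 0.015 m and angle between packer1's own z axis and vertical below 0.1 rad and x of packer1 in the frame of frame between 0.004 and 0.06 m and y of packer1 in the frame of frame between -0.012 and 0.012 m) or (z of packer2 in the frame of frame below 0.015 m and angle between packer2's own z axis and vertical below 0.1 rad and x of packer2 in the frame of frame between 0.004 and 0.06 m and y of packer2 in the frame of frame between -0.012 and 0.012 m))), for 0.2 s.
2. the wedge's thin end is inside the gap, below the end wall's top (z of wedge in the frame of frame below 0.068 m and x of wedge in the frame of frame between -0.012 and 0.05 m and y of wedge in the frame of frame between -0.015 and 0.015 m), for 0.1 s.
At the end, for the whole second after the job is handed in: Wedge upright, still, held by the fingers, its foot 8 mm or more below the end wall's top and 3 mm or more above the floor, pressing over 2 N on the frame and on an upright packing piece in the gap; a packing piece presses over 2 N on the block; block level, within 2 mm of its stop (z of wedge in the frame of frame between 0.011 and 0.064 m and x of wedge in the frame of frame between -0.012 and 0.05 m and y of wedge in the frame of frame between -0.015 and 0.015 m and angle between wedge's own z axis and vertical below 0.15 rad and contact force between wedge and frame above 2 N and contact force between the fingers and wedge above 2 N and linear speed of wedge below 0.01 m/s and (((z of packer0 in the frame of frame below 0.015 m and angle between packer0's own z axis and vertical below 0.1 rad and x of packer0 in the frame of frame between 0.004 and 0.06 m and y of packer0 in the frame of frame between -0.012 and 0.012 m) and contact force between packer0 and wedge above 2 N) or ((z of packer1 in the frame of frame below 0.015 m and angle between packer1's own z axis and vertical below 0.1 rad and x of packer1 in the frame of frame between 0.004 and 0.06 m and y of packer1 in the frame of frame between -0.012 and 0.012 m) and contact force between packer1 and wedge above 2 N) or ((z of packer2 in the frame of frame below 0.015 m and angle between packer2's own z axis and vertical below 0.1 rad and x of packer2 in the frame of frame between 0.004 and 0.06 m and y of packer2 in the frame of frame between -0.012 and 0.012 m) and contact force between packer2 and wedge above 2 N)) and (((z of packer0 in the frame of frame below 0.015 m and angle between packer0's own z axis and vertical below 0.1 rad and x of packer0 in the frame of frame between 0.004 and 0.06 m and y of packer0 in the frame of frame between -0.012 and 0.012 m) and contact force between packer0 and block above 2 N) or ((z of packer1 in the frame of frame below 0.015 m and angle between packer1's own z axis and vertical below 0.1 rad and x of packer1 in the frame of frame between 0.004 and 0.06 m and y of packer1 in the frame of frame between -0.012 and 0.012 m) and contact force between packer1 and block above 2 N) or ((z of packer2 in the frame of frame below 0.015 m and angle between packer2's own z axis and vertical below 0.1 rad and x of packer2 in the frame of frame between 0.004 and 0.06 m and y of packer2 in the frame of frame between -0.012 and 0.012 m) and contact force between packer2 and block above 2 N)) and x of block in the frame of stop above -0.0325 m and angle between block's own z axis and vertical below 0.06 rad); the arm keeps its last pose, push and grip.
It fails at once if a bystander (tin, sleeve, brush or abrasive stone) is moved by more than 20 mm (distance of any of tin, sleeve, brush, emery from where it was at the start of the episode above 0.02 m).
It also fails if it takes over 72 s, if anything falls off the work surface, if the arm or the gripper's body presses on something with over 40 N, if the wrist force passes 120 N, or if a joint passes its speed limit or range.

## Robot

A 7-joint arm with a two-finger parallel gripper is mounted at the origin on the work surface. World frame = base frame: x ahead of the robot, y to its left, z up, the work surface at z = 0. Lengths are in mm, angles in rad, forces in N, time in s.
With the tool pointing down it reaches from about 400 to 875 mm from the base axis. Payload 4.4 kg.
Tool frame: the origin (TCP) lies between the finger pads; the fingertips stand ctrl.tip_reach ahead of it and the grasp point (between the pads) lies 8 mm behind it (ctrl.tip_reach is the distance from the TCP to the fingertips, in mm); z points along the fingers, y is the direction in which the jaws open and shut (so a half turn about z gives the same grasp; the last joint's range is limited). The gripper opens to 85 mm and grips with 20 to 120 N. Pads are 22 mm wide; open, the fingers measure 114 mm over their backs; the gripper's body (76 mm by 85 mm) begins 54 mm behind the grasp point. The pads swing forward as they close: fully open they stand 13 mm farther back than shut.
Start: joints at [1.21, 0.628, 0.038, 1.517, -0.027, 0.996, -0.02], TCP at [188.884, -621.965, 242.313] pointing down, gripper open.
Joint ranges: [-3.06, 3.06], [-0.37, 2.12], [-1.25, 1.32], [0.18, 2.47], [-1.1, 4.24], [0.23, 1.98], [-2.94, 2.94]. Speed limits (rad/s): [2.57, 2.57, 3.14, 3.14, 3.14, 3.14, 3.14].

## Interface

Orientations are given as [roll, pitch, yaw] about the fixed x, y, z axes, in that order (R = Rz(yaw) Ry(pitch) Rx(roll)).
In Python, from cell import status, viewer, order, ctrl gives the robot as it stands.
- The arm moves only by the tool play_rows, never from a script. Its argument "series" is a list of rows, each a list of 5 numbers: the shift along the tool's x, y, z in cm, then the turn about the tool's z in degrees, then the closure, from 0 (fully open) to 1 (shut). In form: [[x, y, z, yaw, gripper], ...]. A call has 1 to 8 rows; each row is the pose to reach, as a shift and turn from the pose commanded when the call began, along the tool's axes at that moment; what a row does not reach only later rows make up. A row lasts 1/10 s, in which the tool goes at most 50 mm and 8.59 degrees, less where a joint would pass 70% of its speed; a pose out of reach is approached as far as the arm can. A call with a gripper value outside its range is refused whole. The fingers move at their own pace and stop on an object; the grip force is fixed at half the most. Time passes only in rows, so rows that repeat a pose let the fingers close. It gives the time, the measured TCP pose, the force and the opening at its end, in the units of the state.
- status.read_state(): the state, without advancing time (a new reading comes with each control period).
- viewer.get_image(name): name is "side" or "top" or "wrist"; returns a dict with "img" (420x560x3 uint8, red, green, blue), "vfov" (degrees; the focal length in pixels is half the picture's height over the tangent of half this angle, whatever the lens; pixels are square), "cx", "cy" (the principal point, pixels), "rvec" (rotation vector, rad) and "tvec" (3), from world to camera coordinates, as OpenCV has them; the wrist camera has in their place "tool_from_camera" (4x4, takes a point from camera to tool coordinates, whose origin is the TCP and whose axes are the flange's). Camera axes: x right, y down, z forward; pixel columns grow to the right and rows downward; lengths in mm; the calibration is good to about 2 mm. A picture is of the moment at which its call begins: read the wrist's pose just before it. There is no depth.
- order.finish_job(): hands the job in, once; it reports no verdict.
The state is a dict: "clock": time; "qpos": joint angles; "qd": joint speeds; "tau": joint torques, N m; "eef_pos": TCP position; "tool_rot": TCP orientation; "force": force on the tool from outside, world axes, zero at the start; "torque": the same for the moment, N m; "width": finger opening in mm.
Only numpy, scipy, OpenCV 4.12 (cv2) and the standard library are available. Lean on these libraries where they do the work, as an engineer would, in place of code of your own. Each camera call takes 0.05 s, during which the arm holds its last target. There are 200 camera calls.

## Working session

There is one attempt and no reset: what is moved stays moved. The work goes in short steps, Python scripts to look and compute and a tool call to move; the robot and the scene stay as the last step left them, time stands still between calls to the robot, and variables do not carry over. Pictures are saved under pics/ and viewed, about 8 in all and at most 12, crops included, and the job is handed in when it is done.

Besides the shell and the picture viewer there is one more tool, called after "Request:" in YAML: its name, and indented under it one key for each argument. play_rows: Moves the arm, as the interface text tells. Its arguments: {"type":"object","properties":{"series":{"type":"array","items":{"type":"array","items":{"type":"number"}}}},"required":["series"]}

```bash
mkdir -p pics; ls; python3 - <<'E'
from cell import status, viewer, order, ctrl
import cv2,numpy as np
print(status.read_state(), ctrl.tip_reach)
for n in("side","top"):
    d=viewer.get_image(n); cv2.imwrite(f"pics/{n}0.png",d["img"][:,:,::-1])
    R=cv2.Rodrigues(np.array(d["rvec"],float))[0]
    print(n,d["vfov"],d["cx"],d["cy"],d["rvec"],d["tvec"],-R.T@np.array(d["tvec"],float).ravel())
E
```

```text
pics
{'clock': 0.0, 'qpos': array([ 1.21024625,  0.62931689,  0.03843682,  1.51840118, -0.02698286,
        0.996304  , -0.02000092]), 'qd': array([ 1.79605525e-03,  6.06003710e-04, -1.79758922e-03,  3.41799983e-04,
       -6.55071879e-04, -8.67792932e-05, -5.08763853e-04]), 'tau': array([-8.72351825e-05, -5.63404691e+01,  1.22633614e+00, -1.93445206e+01,
        1.10692374e-02,  1.03214852e-02,  2.29120548e-05]), 'eef_pos': array([ 188.67027802, -621.36598417,  241.39732786]), 'tool_rot': array([-3.13968146e+00,  3.58449931e-05,  2.94761916e-01]), 'force': array([ 0.41835214, -0.54506854,  0.41912265]), 'torque': array([-0.04725945, -0.00811879, -0.04706132]), 'width': 85.88285898781255} 11.0
side 51.71551205361527 270.933194333098 214.10956625795268 [ 0.73304459 -2.55866788  1.13571487] [450.25653788 267.15940209 713.47257947] [177.29806449 532.89012446 683.91646365]
top 44.23787015631667 279.6219902780325 207.29126458337262 [ 2.09429358 -2.09735335  0.24094928] [ -46.85530776  579.18649923 1179.33781357] [ 290.82651322  -52.91467554 1281.05818587]
```

View pics/side0.png

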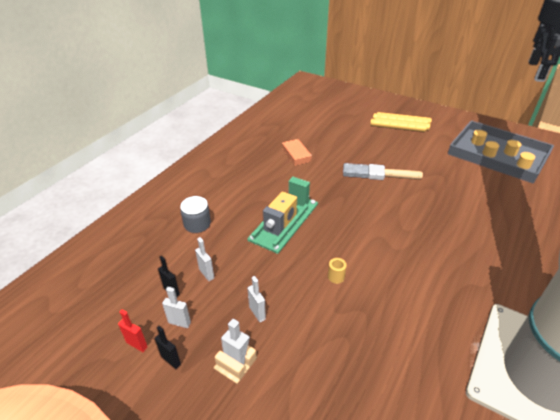

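View pics/top0.png

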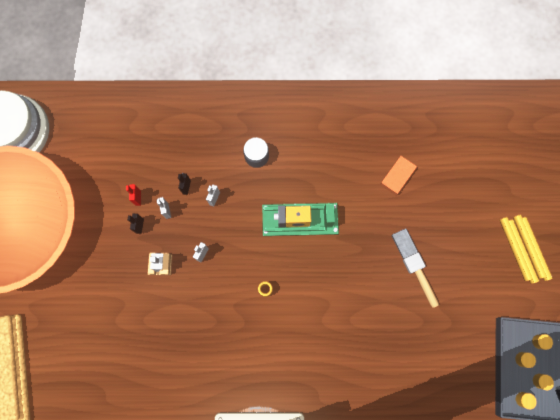

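The side view shows the frame at (285,220) with its wall at (299,190). Silver packers are at (205,262), (177,310) and (257,301), the wedge in its rest at (235,345), and look-alikes at black (170,278), black (168,348) and red (132,333). In the top view the frame spans (263–338, 218), with the wall at right (332,216) and the dark stop at (281,216). Packers are at (212,194), (165,207) and (201,251), the wedge at (157,262), and look-alikes at black (184,183), black (136,223) and red (133,194).

```bash
cat > h.py <<'E'
import cv2,numpy as np
from scipy.spatial.transform import Rotation as Ro
from cell import status, viewer, order, ctrl
def cam(n):
    s=status.read_state(); d=viewer.get_image(n); im=d["img"]
    f=im.shape[0]/2/np.tan(np.radians(d["vfov"])/2)
    if n=="wrist":
        T=np.array(d["tool_from_camera"],float); Rt=Ro.from_euler("xyz",s["tool_rot"]).as_matrix()
        R=(Rt@T[:3,:3]); c=Rt@T[:3,3]+s["eef_pos"]
    else:
        Rc=cv2.Rodrigues(np.array(d["rvec"],float))[0]; R=Rc.T; c=-R@np.array(d["tvec"],float).ravel()
    return dict(im=im,f=f,cx=d["cx"],cy=d["cy"],R=R,c=c)
def ray(C,u,v): 
    r=C["R"]@np.array([(u-C["cx"])/C["f"],(v-C["cy"])/C["f"],1]); return r/np.linalg.norm(r)
def atz(C,u,v,z): r=ray(C,u,v); return C["c"]+r*(z-C["c"][2])/r[2]
def proj(C,P):
    q=(np.asarray(P,float)-C["c"])@C["R"]; return np.c_[C["cx"]+C["f"]*q[...,0]/q[...,2],C["cy"]+C["f"]*q[...,1]/q[...,2]] if q.ndim>1 else np.array([C["cx"]+C["f"]*q[0]/q[2],C["cy"]+C["f"]*q[1]/q[2]])
def tri(obs):
    A=np.zeros((3,3));b=np.zeros(3)
    for C,u,v in obs:
        r=ray(C,u,v);M=np.eye(3)-np.outer(r,r);A+=M;b+=M@C["c"]
    p=np.linalg.solve(A,b); return p,[np.linalg.norm((np.eye(3)-np.outer(ray(C,u,v),ray(C,u,v)))@(p-C["c"])) for C,u,v in obs]
def save(name,C,box=None,k=1):
    im=C["im"][:,:,::-1]
    if box: im=im[box[1]:box[3],box[0]:box[2]]
    cv2.imwrite("pics/"+name,cv2.resize(im,None,fx=k,fy=k,interpolation=cv2.INTER_CUBIC))
E
python3 - <<'E'
from h import *
import pickle
S=cam("side");T=cam("top");W=cam("wrist")
for n,a,b in [("pkA post",(203,243),(214,186)),("pkB post",(171,294),(161,199)),("pkC post",(254,283),(204,245)),("wedge post",(234,326),(156,256)),("wall",(299,185),(332,216))]:
    p,e=tri([(S,*a),(T,*b)]);print(n,p.round(),np.round(e,1))
print(W["f"],W["cx"],W["cy"],W["R"].round(2),W["c"])
a=cv2.resize(S["im"][150:390,110:330],None,fx=2.5,fy=2.5,interpolation=3)
a=cv2.resize(a,(550,600)); 
b=cv2.resize(T["im"][170:280,110:360],None,fx=3.2,fy=3.2,interpolation=3);print(b.shape)
cv2.imwrite("pics/top1.png",b[:,:,::-1])
E
```

```text
pkA post [626. 109.  77.] [4.3 4.3]
pkB post [595. 236.  76.] [3.8 3.8]
pkC post [487. 132.  66.] [1.3 1.3]
wedge post [455. 237.  91.] [3.6 3.6]
wall [ 562. -174.   56.] [2.6 2.6]
332.2744853467196 281.992809346692 213.26049123181545 [[ 0.29 -0.92 -0.27]
 [-0.96 -0.28 -0.08]
 [-0.    0.28 -0.96]] [ 257.45710662 -600.76231675  372.11507213]
(352, 800, 3)
```

View pics/top1.png

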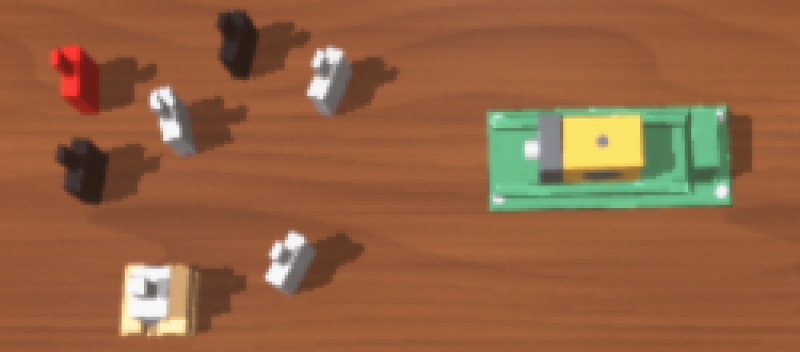

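The crop confirms the choice: three silver plates with posts, at crop (328,80), (170,120) and (290,262). The wedge is at (150,288) in the wooden rest; the black and red pieces are to be left alone. I'll use C (nearest) and A, and look at the frame with the wrist camera first.

```bash
cat >> h.py <<'E'
def go(x,y,z,yaw=None,frm=None):
    s=status.read_state(); p=np.array(s["eef_pos"]);R=Ro.from_euler("xyz",s["tool_rot"]).as_matrix();y0=s["tool_rot"][2]
    if frm: p=np.array(frm[:3],float); y0=frm[3]; R=Ro.from_euler("xyz",[np.pi,0,y0]).as_matrix()
    d=R.T@(np.array([x,y,z])-p)/10; t=0 if yaw is None else np.degrees(-((yaw-y0+np.pi)%(2*np.pi)-np.pi))
    print("from",p.round(1),round(y0,4),"shift cm",d.round(2),"turn",round(t,2), "F",s["force"].round(1),"w",round(s["width"],1),"t",s["clock"])
E
python3 -c "
from h import *
go(550,-140,240,np.pi/2)"
```

```text
from [ 188.8 -621.7  241.9] 0.2949 shift cm [ 48.56 -35.6    0.22] turn -73.1 F [ 0.1 -1.1  0.4] w 85.5 t 0.25
```

Request:
play_rows:
  series:
    - [24.3, -17.8, 0.1, -36.5, 0]
    - [48.56, -35.6, 0.2, -73.1, 0]
    - [48.56, -35.6, 0.2, -73.1, 0]
    - [48.56, -35.6, 0.2, -73.1, 0]
    - [48.56, -35.6, 0.2, -73.1, 0]
    - [48.56, -35.6, 0.2, -73.1, 0]
    - [48.56, -35.6, 0.2, -73.1, 0]
    - [48.56, -35.6, 0.2, -73.1, 0]

```text
clock: 1.05
eef_pos: [429.8, -300.4, 241.2]
tool_rot: [3.141, 0.0, 1.501]
force: [0.8, 0.2, 0.1]
width: 85.1
```

```bash
python3 -c "
from h import *
print(status.read_state()['qpos'].round(2))
go(550,-140,240,np.pi/2)"
```

```text
[ 0.78  0.46 -0.32  1.86  0.19  0.84  0.3 ]
from [ 429.8 -300.4  241.2] 1.5006 shift cm [16.84 10.87  0.12] turn -4.02 F [0.8 0.2 0.1] w 85.1 t 1.05
```

Request:
play_rows:
  series:
    - [16.84, 10.87, 0.1, -4, 0]
    - [16.84, 10.87, 0.1, -4, 0]
    - [16.84, 10.87, 0.1, -4, 0]
    - [16.84, 10.87, 0.1, -4, 0]
    - [16.84, 10.87, 0.1, -4, 0]
    - [16.84, 10.87, 0.1, -4, 0]
    - [16.84, 10.87, 0.1, -4, 0]

```text
clock: 1.75
eef_pos: [549.2, -143.6, 239.7]
tool_rot: [-3.14, 0.001, 1.563]
force: [-0.0, -0.1, 0.3]
width: 85.3
```

```bash
python3 -c "
from h import *
import pickle
W=cam('wrist');pickle.dump(W,open('w1.pkl','wb'));save('w1.png',W,k=1.4)
go(480,120,240,np.pi/2)"
```

```text
from [ 549.1 -144.1  239.8] 1.5621 shift cm [26.35 -7.14 -0.04] turn -0.5 F [ 0.8 -0.5 -0.2] w 85.2 t 1.8
```

View pics/w1.png

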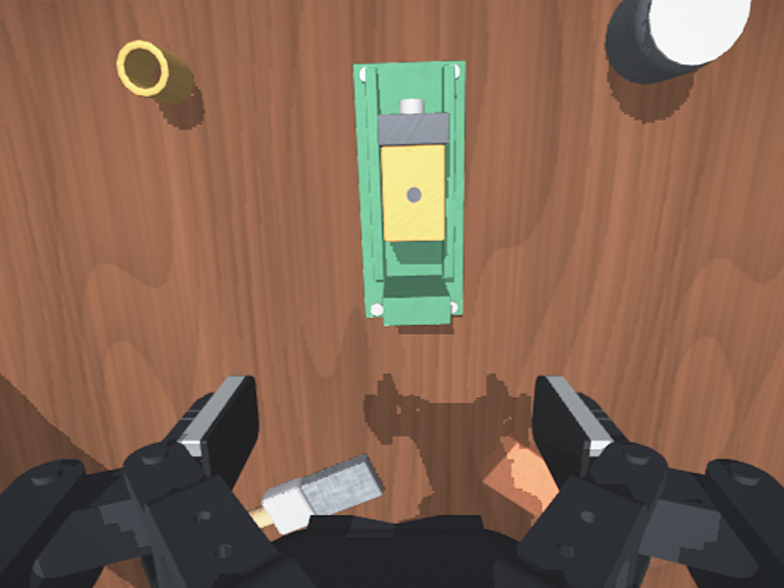

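Wrist view (1.4x): the frame is upright in the picture. Wall top inner edge runs (384,298)–(450,297), its outer edge is near y=325. Block top is (381,146)–(445,144)–(446,240)–(384,241), and the stop is above it.

```bash
python3 - <<'E'
from h import *
import pickle
W=pickle.load(open('w1.pkl','rb'))
P=lambda u,v,z:atz(W,u/1.4,v/1.4,z)
w=[P(384,298,72),P(450,297,72)];wo=[P(384,326,72),P(451,324,72)]
b=[P(*q,68) for q in((381,146),(445,144),(446,240),(384,241))]
for n,v in(("wall in",w),("wall out",wo),("block",b)):print(n,np.round(v,1))
d=lambda a,b:round(float(np.linalg.norm(a-b)),1)
print("wall width",d(*w),"thick",d(w[0],wo[0]),d(w[1],wo[1]),"block len",d(b[0],b[3]),d(b[1],b[2]),"wid",d(b[0],b[1]),d(b[2],b[3]))
base=[P(*q,8) for q in((353,64),(466,61),(463,315),(366,317))];print("base",np.round(base,1),d(base[0],base[3]),d(base[1],base[2]),d(base[0],base[1]))
wc=sum(w)/2;bn=(b[2]+b[3])/2;bf=(b[0]+b[1])/2;print("gap",wc,bn,d(wc,bn), "axis", np.degrees(np.arctan2(*(bf-wc)[[1,0]])))
E
```

```text
wall in [[ 542.3 -159.    72. ]
 [ 586.3 -158.5   72. ]]
wall out [[ 542.  -178.8   72. ]
 [ 587.5 -177.6   72. ]]
block [[ 541.5  -62.4   68. ]
 [ 581.   -61.4   68. ]
 [ 583.1 -120.9   68. ]
 [ 542.6 -121.4   68. ]]
wall width 44.0 thick 19.8 19.1 block len 59.0 59.5 wid 39.5 40.5
base [[ 520.7   -5.3    8. ]
 [ 600.4   -3.8    8. ]
 [ 605.1 -192.5    8. ]
 [ 525.6 -193.8    8. ]] 188.6 188.7 79.8
gap [ 564.29751269 -158.73323847   72.        ] [ 562.86846494 -121.14574352   68.        ] 37.8 axis 91.81709064770627
```

Sizes agree with the text (wall 20 thick, block 60x40, base 189x80), which gives a frame origin of about (564.4,-158.7) and an axis at 91.5°. The gap is about 38, so one piece is marginal and I plan on two. Next, the packers.

```bash
python3 -c "
from h import *
go(545,110,240,np.pi/2)"
```

```text
from [ 549.1 -144.1  239.8] 1.5621 shift cm [25.4  -0.63 -0.04] turn -0.5 F [ 0.8 -0.5 -0.2] w 85.2 t 1.8
```

Request:
play_rows:
  series:
    - [25.4, -0.6, 0, -0.5, 0]
    - [25.4, -0.6, 0, -0.5, 0]
    - [25.4, -0.6, 0, -0.5, 0]
    - [25.4, -0.6, 0, -0.5, 0]
    - [25.4, -0.6, 0, -0.5, 0]
    - [25.4, -0.6, 0, -0.5, 0]
    - [25.4, -0.6, 0, -0.5, 0]
    - [25.4, -0.6, 0, -0.5, 0]

```text
clock: 2.6
eef_pos: [545.8, 108.8, 239.9]
tool_rot: [-3.141, 0.002, 1.57]
force: [0.1, -1.0, 0.6]
width: 85.4
```

```bash
python3 -c "
from h import *
import pickle
W=cam('wrist');pickle.dump(W,open('w2.pkl','wb'));save('w2.png',W,k=1.4)
go(480,120,240,np.pi/2)"
```

```text
from [545.8 108.5 239.8] 1.569 shift cm [ 1.14 -6.59 -0.02] turn -0.11 F [-0.2 -0.7 -0.1] w 85.3 t 2.65
```

View pics/w2.png

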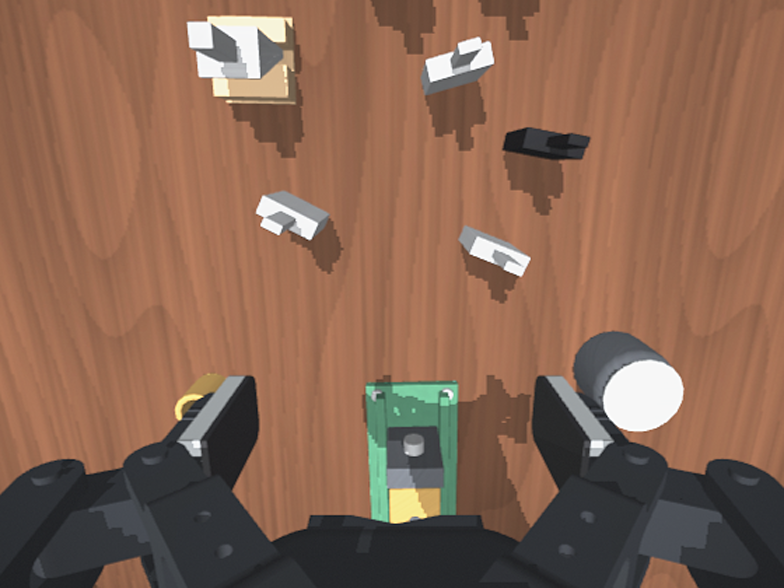

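Wrist view 2 (1.4x): silver packers are at C (290,215), A (495,250) and B (458,65). The black look-alike is at (547,143), the wedge in its rest at (235,50), and the tin at (640,395) is near A's right. I'll fit the packer model's silhouette to the pixels.

```bash
cat >> h.py <<'E'
from scipy.optimize import minimize
def box(x0,x1,y0,y1,z0,z1): return np.array([[x,y,z] for x in(x0,x1) for y in(y0,y1) for z in(z0,z1)],float)
PK=[box(-6.5,6.5,-20,20,0,60),box(-3,3,-6,6,60,100)]
def wedge_parts(zc):  # parts above wedge height zc
    t=lambda h:8-22*h/64
    return [np.array([[x,y,h] for y in(-18,18) for x,h in((t(zc),zc),(13,zc),(13,66),(-14,64),(-14,66))],float),box(-6,6,-6,6,66,106)]
def sil(C,parts,p,z0,k):
    m=np.zeros((420*k,560*k),np.uint8);c,s=np.cos(p[2]),np.sin(p[2]);R=np.array([[c,-s,0],[s,c,0],[0,0,1]])
    for q in parts:
        h=cv2.convexHull((proj(C,q@R.T+[p[0],p[1],z0])*k*16+8*k-8).astype(np.int32)); cv2.fillConvexPoly(m,h,1,cv2.LINE_8,4)
    return m
def fit(C,parts,p0,z0=0,k=4,sat=60,r=45,vmin=50):
    hsv=cv2.cvtColor(C["im"],cv2.COLOR_RGB2HSV)
    M=((hsv[...,1]<sat)&(hsv[...,2]>vmin)).astype(np.uint8);M=cv2.resize(M*255,None,fx=k,fy=k,interpolation=cv2.INTER_LINEAR)>127
    u,v=proj(C,np.array([p0[0],p0[1],z0+70]));W=np.zeros(M.shape,bool);W[max(0,int((v-r)*k)):int((v+r)*k),max(0,int((u-r)*k)):int((u+r)*k)]=1
    f=lambda p:(lambda m:1-(m&M&W).sum()/((m|M)&W).sum())(sil(C,parts,[p[0],p[1],p[2]/50],z0,k)>0)
    best=min((minimize(f,[p0[0],p0[1],50*(p0[2]+d)],method="Nelder-Mead",options=dict(initial_simplex=np.array([p0[0],p0[1],50*(p0[2]+d)])+np.array([[0,0,0],[8,0,0],[0,8,0],[0,0,10]]),xatol=.05,fatol=1e-4,maxiter=150)) for d in(-.3,0,.3)),key=lambda r:r.fun)
    return np.array([best.x[0],best.x[1],best.x[2]/50]),best.fun
E
python3 - <<'E'
from h import *
import pickle
W=pickle.load(open('w2.pkl','rb'))
out=W["im"].copy()
for n,u,v,yaw in(("C",282,222,1.57-.4+.0),("A",509,262,1.57-.3),("B",470,50,1.57+.3)):
    p=atz(W,u/1.4,v/1.4,90)
    for y0 in (np.pi/2-.4-np.pi/2, ):
        pass
    r=min((fit(W,PK,[p[0],p[1],a]) for a in(1.27,1.87)),key=lambda r:r[1]); print(n,p.round(),r[0].round(3),round(r[1],3))
E
```

```text
C [479. 146.  90.] [474.361 144.798   1.096] 0.028
A [616. 122.  90.] [617.073 119.727   1.189] 0.031
B [587. 239.  90.] [585.218 239.019   1.839] 0.034
```

```bash
python3 - <<'E'
from h import *
import pickle
W=pickle.load(open('w2.pkl','rb'));T=cam("top");S=cam("side")
for n,p in(("C",[474.4,144.8,1.096]),("A",[617.1,119.7,1.189])):
    for c,C in(("T",T),("S",S)):
        r=fit(C,PK,p,r=22,k=6); print(n,c,r[0].round(3),round(r[1],3))
    # height from two views: post-top centre
    P=np.array([p[0],p[1],100.]);print(proj(W,P),proj(S,P),proj(T,P))
p=atz(W,200/1.4,36/1.4,110);p
for y in(1.3,1.8):
    r=fit(W,wedge_parts(24),[p[0],p[1],y],z0=4,r=50);print("wedge",p.round(),r[0].round(3),round(r[1],3))
go(474.4,144.8,150,1.096)
E
```

```text
C T [509.917 183.966   1.098] 0.888
C S [473.687 143.859   1.115] 0.041
[193.28805735 161.30621535] [253.88274913 278.34123134] [196.18401479 248.3728376 ]
A T [657.258 159.026   0.775] 0.834
A S [616.894 118.387   1.217] 0.21
[367.14283841 191.82884982] [199.4632927  239.28104788] [208.95215363 188.70194894]
wedge [449. 241. 110.] [448.636 242.353   1.571] 0.251
wedge [449. 241. 110.] [448.502 242.366   1.579] 0.251
from [545.9 109.1 239.9] 1.5693 shift cm [ 3.57 -7.15  8.99] turn 27.12 F [ 0.1 -0.6  1.3] w 85.2 t 2.75
```

Request:
play_rows:
  series:
    - [3.57, -7.15, 2, 14, 0]
    - [3.57, -7.15, 6, 27.1, 0]
    - [3.57, -7.15, 9, 27.1, 0]
    - [3.57, -7.15, 9, 27.1, 0]
    - [3.57, -7.15, 9, 27.1, 0]
    - [3.57, -7.15, 9, 27.1, 0]
    - [3.57, -7.15, 9, 27.1, 0]

```text
clock: 3.45
eef_pos: [475.9, 147.0, 151.5]
tool_rot: [3.139, -0.003, 1.1]
force: [-0.2, -0.6, 0.2]
width: 85.4
```

```bash
python3 -c "
from h import *
W=cam('wrist')
print(fit(W,PK,[474.4,144.8,1.096]))
save('w3.png',W)
go(474.4,144.8,78,1.096)"
```

```text
(array([474.52445189, 145.38091092,   1.10130474]), np.float64(0.030003639956320494))
from [475.6 147.1 151.4] 1.1 shift cm [-0.27 -0.02  7.33] turn 0.23 F [-0.3 -0.3 -0.1] w 85.0 t 3.5
```

Request:
play_rows:
  series:
    - [-0.2, 0, 3.5, 0, 0]
    - [-0.2, 0, 6, 0, 0]
    - [-0.2, 0, 7.3, 0, 0]
    - [-0.2, 0, 7.3, 0, 0]
    - [-0.2, 0, 7.3, 0, 1]
    - [-0.2, 0, 7.3, 0, 1]
    - [-0.2, 0, 7.3, 0, 1]
    - [-0.2, 0, 7.3, 0, 1]

```text
clock: 4.3
eef_pos: [473.6, 145.6, 77.7]
tool_rot: [3.141, -0.001, 1.1]
force: [-0.9, 0.0, -0.2]
width: 28.4
```

Request:
play_rows:
  series:
    - [0, 0, 0, 0, 1]
    - [0, 0, 0, 0, 1]
    - [0, 0, 0, 0, 1]

```text
clock: 4.6
eef_pos: [473.5, 145.6, 77.4]
tool_rot: [3.141, -0.001, 1.1]
force: [-0.5, -0.9, 6.4]
width: 10.7
```

```bash
python3 -c "
from h import *
go(474.4,144.8,200,1.096)"
```

```text
from [473.5 145.6  77.4] 1.1003 shift cm [ -0.02   0.12 -12.26] turn 0.25 F [-0.5 -0.9  6.4] w 10.7 t 4.6
```

Request:
play_rows:
  series:
    - [0, 0, -2, 0, 1]
    - [0, 0, -5, 0, 1]
    - [0, 0, -8, 0, 1]
    - [0, 0, -10.5, 0, 1]
    - [0, 0, -10.5, 0, 1]

```text
clock: 5.1
eef_pos: [474.8, 146.1, 184.5]
tool_rot: [3.138, -0.004, 1.1]
force: [0.6, 0.4, -1.8]
width: 10.3
```

```bash
python3 -c "
from h import *
go(563.6,-129.7,185,1.597)"
```

```text
from [474.8 146.1 184.5] 1.1002 shift cm [-20.56  20.42  -0.06] turn -28.46 F [ 0.6  0.4 -1.8] w 10.3 t 5.1
```

Request:
play_rows:
  series:
    - [-3, 3, 0, -5, 1]
    - [-6, 6, 0, -10, 1]
    - [-9, 9, 0, -14, 1]
    - [-12, 12, 0, -18, 1]
    - [-15, 15, 0, -22, 1]
    - [-18, 18, 0, -26, 1]
    - [-20.5, 20.4, 0, -28.5, 1]
    - [-20.5, 20.4, 0, -28.5, 1]

```text
clock: 5.9
eef_pos: [561.6, -137.1, 179.7]
tool_rot: [-3.14, 0.003, 1.589]
force: [-0.6, -0.6, -2.6]
width: 11.0
```

Request:
play_rows:
  series:
    - [0, 0, 0, 0, 1]
    - [0, 0, 0, 0, 1]

```text
clock: 6.1
eef_pos: [561.1, -128.2, 180.9]
tool_rot: [-3.139, -0.002, 1.599]
force: [-0.6, 1.0, -2.0]
width: 10.8
```

```bash
python3 -c "
from h import *
import pickle
go(563.6,-129.7,185,1.597)
s=status.read_state();W=cam('wrist');pickle.dump((W,s),open('w4.pkl','wb'));save('w4.png',W,k=1.4)
"
```

```text
from [ 561.1 -128.2  180.9] 1.5991 shift cm [-0.16  0.24 -0.41] turn 0.12 F [-0.6  1.  -2. ] w 10.8 t 6.1
```

View pics/w4.png

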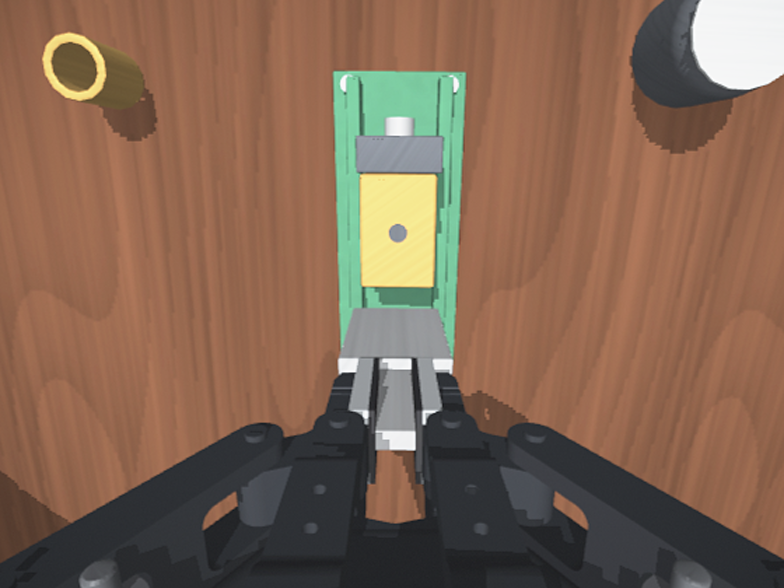

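Wrist view (1.4x): the packer is held straight. Its block-side face has its foot edge at (345,309)–(443,309) and its top edge at (338,358)–(453,357). Block top is (360,174)–(436,174)–(435,288)–(360,287).

```bash
python3 - <<'E'
from h import *
import pickle
W,s=pickle.load(open('w4.pkl','rb'))
P=lambda u,v,z:atz(W,u/1.4,v/1.4,z)
zb=s["eef_pos"][2]-77.4
for n,l,z in(("foot",((345,309),(443,309)),zb),("top",((338,358),(453,357)),zb+60),("blk near",((360,287.5),(435,288)),68),("blk far",((360,174),(436,173)),68),("base far",((333,71),(466,73)),8)):
    a,b=[P(*q,z) for q in l];print(n,a.round(1),b.round(1),"mid",((a+b)/2).round(1),"w",round(np.linalg.norm(a-b),1),"ang",round(np.degrees(np.arctan2(*(b-a)[[1,0]])),2))
E
```

```text
foot [ 538.1 -123.1  103.5] [ 584.  -121.7  103.5] mid [ 561.1 -122.4  103.5] w 45.9 ang 1.8
top [ 542.  -121.7  163.5] [ 581.5 -120.1  163.5] mid [ 561.8 -120.9  163.5] w 39.5 ang 2.36
blk near [ 542.5 -121.9   68. ] [ 583.1 -121.    68. ] mid [ 562.8 -121.4   68. ] w 40.6 ang 1.4
blk far [541.9 -62.6  68. ] [580.3 -60.9  68. ] mid [561.1 -61.8  68. ] w 38.4 ang 2.49
base far [520.8  -5.3   8. ] [600.  -4.   8.] mid [560.4  -4.6   8. ] w 79.1 ang 0.94
```

```bash
python3 -c "
from h import *
go(563.5,-133.5,105,1.597)"
```

```text
from [ 561.4 -127.9  181.2] 1.6 shift cm [-0.57  0.21  7.62] turn 0.17 F [-0.4 -1.1 -2.2] w 10.7 t 6.15
```

Request:
play_rows:
  series:
    - [-0.57, 0.2, 0, 0.1, 1]
    - [-0.57, 0.2, 0.5, 0.1, 1]
    - [-0.57, 0.2, 2.5, 0.1, 1]
    - [-0.57, 0.2, 4.5, 0.1, 1]
    - [-0.57, 0.2, 6.5, 0.1, 1]
    - [-0.57, 0.2, 7.6, 0.1, 1]
    - [-0.57, 0.2, 7.6, 0.1, 1]
    - [-0.57, 0.2, 7.6, 0.1, 1]

```text
clock: 6.95
eef_pos: [564.6, -135.2, 106.3]
tool_rot: [3.141, -0.0, 1.596]
force: [-0.2, 0.2, -1.5]
width: 11.1
```

```bash
python3 -c "
from h import *
import pickle
go(563.5,-133.5,86,1.597)
s=status.read_state();W=cam('wrist');save('w5.png',W,(200,140,360,320),3.3)
"
```

```text
from [ 564.6 -135.2  106.3] 1.5963 shift cm [ 0.17 -0.1   2.03] turn -0.04 F [-0.2  0.2 -1.5] w 11.1 t 6.95
```

View pics/w5.png

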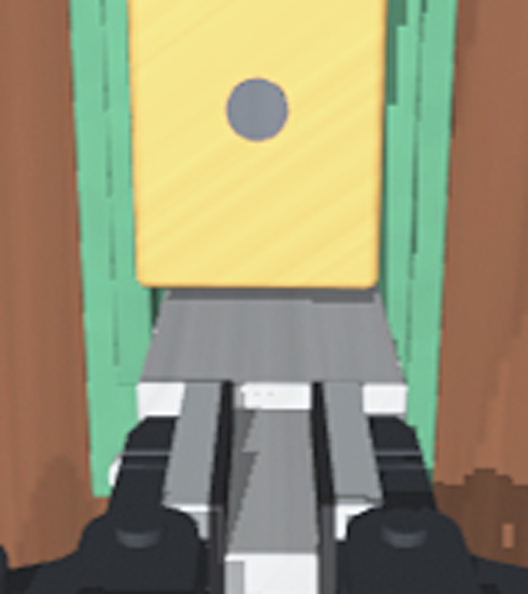

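Crop (3.3x): the packer's top edge is (138–406, y≈385) and the block's near edge (138–379, y≈287). The packer sits about 1.3 mm too far right of the channel, so I'll correct x and lower it to the floor.

Request:
play_rows:
  series:
    - [0.1, -0.13, 0, 0, 1]
    - [0.1, -0.13, 0, 0, 1]
    - [0.1, -0.13, 0.7, 0, 1]
    - [0.1, -0.13, 1.3, 0, 1]
    - [0.1, -0.13, 1.7, 0, 1]
    - [0.1, -0.13, 2.0, 0, 1]
    - [0.1, -0.13, 2.0, 0, 1]
    - [0.1, -0.13, 2.0, 0, 1]

```text
clock: 7.8
eef_pos: [562.9, -134.4, 85.8]
tool_rot: [3.142, -0.0, 1.596]
force: [0.2, 0.3, -2.0]
width: 10.6
```

```bash
python3 -c "
from h import *
go(563.5,-127,86,1.597)
"
```

```text
from [ 562.9 -134.4   85.8] 1.5961 shift cm [ 0.73  0.08 -0.02] turn -0.05 F [ 0.2  0.3 -2. ] w 10.6 t 7.8
```

Inside the rails with no contact. Next I slide it to the block, then down.

Request:
play_rows:
  series:
    - [0.2, 0, 0, 0, 1]
    - [0.4, 0, 0, 0, 1]
    - [0.6, 0, 0, 0, 1]
    - [0.7, 0, 0, 0, 1]
    - [0.8, 0, 0, 0, 1]
    - [0.8, 0, 0.1, 0, 1]
    - [0.8, 0, 0.2, 0, 1]

```text
clock: 8.5
eef_pos: [563.0, -127.5, 85.4]
tool_rot: [3.141, 0.002, 1.595]
force: [-4.1, -2.9, 18.2]
width: 11.1
```

Request:
play_rows:
  series:
    - [0.0, 0, -0.1, 0, 1]
    - [0.0, 0, -0.1, 0, 0]
    - [0, 0, -0.1, 0, 0]
    - [0, 0, -0.1, 0, 0]
    - [0, 0, -1, 0, 0]
    - [0, 0, -4, 0, 0]
    - [0, 0, -8, 0, 0]
    - [0, 0, -10, 0, 0]

```text
clock: 9.3
eef_pos: [564.2, -126.0, 187.5]
tool_rot: [3.137, 0.0, 1.596]
force: [1.7, -0.3, 0.2]
width: 85.3
```

```bash
python3 -c "
from h import *
go(617.1,119.7,220,1.195)
W=cam('wrist');print(fit(W,PK,[563.3,-127.7,1.597],z0=8,r=40))
S=cam('side');print(fit(S,PK,[563.3,-127.7,1.597],z0=8,r=15))
"
```

```text
from [ 564.2 -126.   187.5] 1.5964 shift cm [24.43  5.93 -3.23] turn 23.0 F [ 1.7 -0.3  0.2] w 85.3 t 9.3
(array([ 563.72480897, -127.87228474,    1.59932059]), np.float64(0.4456875572832717))
(array([ 563.80222587, -132.19194022,    1.48983692]), np.float64(0.4317099963383376))
```

Request:
play_rows:
  series:
    - [4, 1, -3, 5, 0]
    - [8, 2, -3.2, 10, 0]
    - [12, 3, -3.2, 15, 0]
    - [16, 4, -3, 20, 0]
    - [20, 5, 0, 23, 0]
    - [24.4, 5.9, 2, 23, 0]
    - [24.4, 5.9, 4, 23, 0]
    - [24.4, 5.9, 4, 23, 0]

```text
clock: 10.2
eef_pos: [612.5, 120.5, 140.5]
tool_rot: [-3.135, 0.004, 1.198]
force: [-0.3, -0.9, -0.7]
width: 85.5
```

Request:
play_rows:
  series:
    - [0, 0, 0, 0, 0]
    - [0, 0, 0, 0, 0]

```text
clock: 10.4
eef_pos: [616.2, 117.3, 144.9]
tool_rot: [3.14, 0.0, 1.192]
force: [0.1, -0.5, 0.5]
width: 85.3
```

```bash
python3 -c "
from h import *
W=cam('wrist');r,e=fit(W,PK,[617.1,119.7,1.195]);print(r,e)
go(r[0]-4.5*np.cos(r[2]),r[1]-4.5*np.sin(r[2]),78,r[2])
"
```

```text
[617.65988182 119.63058507   1.19393386] 0.037492225401169255
from [616.3 117.4 145.2] 1.1922 shift cm [-0.2   0.03  6.72] turn -0.1 F [-0.6 -0.8  0.3] w 85.2 t 10.45
```

Request:
play_rows:
  series:
    - [-0.2, 0, 3, 0, 0]
    - [-0.2, 0, 5.5, 0, 0]
    - [-0.2, 0, 6.7, 0, 0]
    - [-0.2, 0, 6.7, 0, 0]
    - [-0.2, 0, 6.7, 0, 1]
    - [-0.2, 0, 6.7, 0, 1]
    - [-0.2, 0, 6.7, 0, 1]
    - [-0.2, 0, 6.7, 0, 1]

```text
clock: 11.25
eef_pos: [615.3, 117.3, 77.9]
tool_rot: [3.14, -0.001, 1.195]
force: [-0.3, 0.9, 0.0]
width: 27.9
```

Request:
play_rows:
  series:
    - [0, 0, 0, 0, 1]
    - [0, 0, 0, 0, 1]
    - [0, 0, 0, 0, 1]

```text
clock: 11.55
eef_pos: [615.0, 117.3, 77.4]
tool_rot: [3.141, -0.0, 1.195]
force: [-0.4, -1.0, 3.3]
width: 10.4
```

Request:
play_rows:
  series:
    - [0, 0, -2, 0, 1]
    - [0, 0, -5, 0, 1]
    - [0, 0, -8, 0, 1]
    - [0, 0, -11.5, 0, 1]
    - [0, 0, -11.5, 0, 1]
    - [0, 0, -11.5, 0, 1]

```text
clock: 12.15
eef_pos: [614.6, 117.0, 192.1]
tool_rot: [3.141, 0.0, 1.195]
force: [-0.4, 0.7, -2.7]
width: 10.8
```

```bash
python3 -c "
from h import *
go(563.9,-152,190,1.597)
"
```

```text
from [614.6 117.  192.1] 1.1945 shift cm [-26.88   5.17   0.21] turn -23.06 F [-0.4  0.7 -2.7] w 10.8 t 12.15
```

Request:
play_rows:
  series:
    - [-4, 0.8, -2, -4, 1]
    - [-8, 1.6, -2.5, -8, 1]
    - [-12, 2.4, -2.5, -12, 1]
    - [-16, 3.2, -2.5, -16, 1]
    - [-20, 4, -2.5, -20, 1]
    - [-24, 4.7, -2.5, -23, 1]
    - [-26.9, 5.2, -2.5, -23, 1]
    - [-26.9, 5.2, -2.5, -23, 1]

```text
clock: 12.95
eef_pos: [561.0, -159.0, 214.4]
tool_rot: [-3.136, 0.003, 1.587]
force: [-0.3, -1.2, -1.9]
width: 11.0
```

Request:
play_rows:
  series:
    - [0, 0, 0, 0, 1]
    - [0, 0, 0, 0, 1]
    - [0, 0, 0, 0, 1]

```text
clock: 13.25
eef_pos: [564.3, -150.3, 216.4]
tool_rot: [-3.141, -0.001, 1.599]
force: [0.8, 0.4, -2.5]
width: 10.4
```

```bash
python3 -c "
from h import *
go(563.9,-152,115,1.597)
"
```

```text
from [ 564.3 -150.3  216.4] 1.5987 shift cm [-0.18 -0.04 10.14] turn 0.09 F [ 0.8  0.4 -2.5] w 10.4 t 13.25
```

Request:
play_rows:
  series:
    - [-0.18, -0.05, 0, 0, 1]
    - [-0.18, -0.05, 2, 0, 1]
    - [-0.18, -0.05, 4, 0, 1]
    - [-0.18, -0.05, 5, 0, 1]
    - [-0.18, -0.05, 5, 0, 1]

```text
clock: 13.75
eef_pos: [562.9, -153.4, 165.7]
tool_rot: [-3.139, -0.001, 1.597]
force: [-0.7, 0.9, -2.7]
width: 10.5
```

```bash
python3 -c "
from h import *
go(563.5,-152,110,1.597)
W=cam('wrist');save('w6.png',W,(180,140,380,320),3.3)
"
```

```text
from [ 562.9 -153.4  165.7] 1.5968 shift cm [0.13 0.08 5.57] turn -0.01 F [-0.7  0.9 -2.7] w 10.5 t 13.75
```

View pics/w6.png

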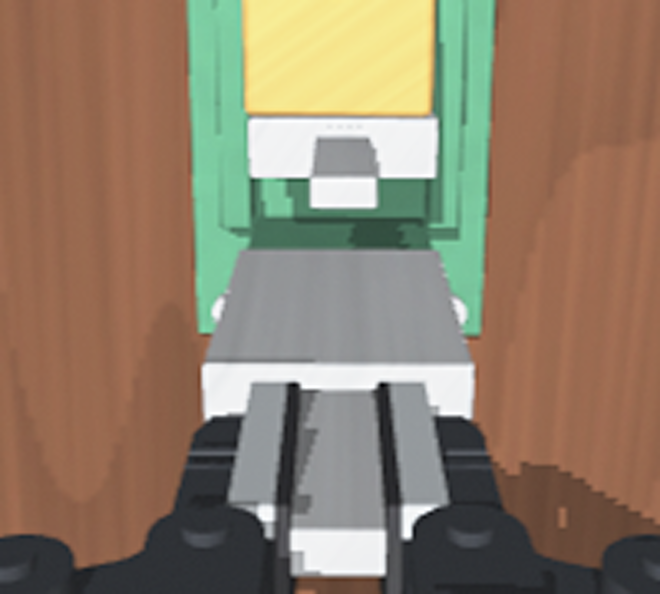

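Crop (3.3x): the first packer stands square against the block (248–438, y 117–177) and its post is at (343,165). The held packer's foot edge is at (238–437, y 250), about 1 mm left of the channel centre. I'll correct and lower it.

Request:
play_rows:
  series:
    - [0.15, 0.1, 0, 0, 1]
    - [0.15, 0.1, 1, 0, 1]
    - [0.15, 0.1, 2.5, 0, 1]
    - [0.15, 0.1, 4, 0, 1]
    - [0.15, 0.1, 5.3, 0, 1]
    - [0.15, 0.1, 5.8, 0, 1]
    - [0.15, 0.1, 5.8, 0, 1]
    - [0.15, 0.1, 5.8, 0, 1]

```text
clock: 14.6
eef_pos: [565.3, -152.4, 109.4]
tool_rot: [3.141, 0.0, 1.596]
force: [0.6, -1.0, -1.6]
width: 10.3
```

```bash
python3 -c "
from h import *
go(563.7,-151,86,1.597)
"
```

```text
from [ 565.3 -152.4  109.4] 1.5961 shift cm [ 0.15 -0.15  2.34] turn -0.05 F [ 0.6 -1.  -1.6] w 10.3 t 14.6
```

Request:
play_rows:
  series:
    - [0.15, -0.15, 0, 0, 1]
    - [0.15, -0.15, 0.3, 0, 1]
    - [0.15, -0.15, 0.8, 0, 1]
    - [0.15, -0.15, 1.4, 0, 1]
    - [0.15, -0.15, 1.9, 0, 1]
    - [0.15, -0.15, 2.3, 0, 1]
    - [0.15, -0.15, 2.3, 0, 1]
    - [0.15, -0.15, 2.3, 0, 1]

```text
clock: 15.4
eef_pos: [563.2, -150.9, 85.8]
tool_rot: [-3.141, -0.0, 1.596]
force: [1.0, -0.3, -2.0]
width: 10.7
```

```bash
python3 -c "
from h import *
go(563.7,-145,86,1.597)
"
```

```text
from [ 563.2 -150.9   85.8] 1.5961 shift cm [ 0.59  0.06 -0.02] turn -0.05 F [ 1.  -0.3 -2. ] w 10.7 t 15.4
```

Request:
play_rows:
  series:
    - [0.2, 0, 0, 0, 1]
    - [0.4, 0, 0, 0, 1]
    - [0.55, 0, 0, 0, 1]
    - [0.65, 0, 0, 0, 1]
    - [0.75, 0, 0, 0, 1]
    - [0.8, 0, 0, 0, 1]
    - [0.8, 0, 0, 0, 1]

```text
clock: 16.1
eef_pos: [563.1, -143.7, 86.0]
tool_rot: [3.142, 0.001, 1.596]
force: [0.3, -1.2, -1.6]
width: 10.8
```

Request:
play_rows:
  series:
    - [0.1, 0, 0, 0, 1]
    - [0.2, 0, 0, 0, 1]
    - [0.3, 0, 0.1, 0, 1]
    - [0.3, 0, 0.1, 0, 1]

```text
clock: 16.5
eef_pos: [563.1, -143.2, 85.5]
tool_rot: [3.141, 0.004, 1.594]
force: [-0.4, -8.0, 0.2]
width: 10.8
```

Request:
play_rows:
  series:
    - [-0.2, 0, 0.1, 0, 1]
    - [-0.2, 0, 0.1, 0, 0]
    - [-0.2, 0, 0.1, 0, 0]
    - [-0.2, 0, 0.1, 0, 0]
    - [-0.2, 0, -1, 0, 0]
    - [-0.2, 0, -4, 0, 0]
    - [-0.2, 0, -8, 0, 0]
    - [-0.2, 0, -12, 0, 0]

```text
clock: 17.3
eef_pos: [562.7, -141.4, 206.7]
tool_rot: [-3.141, -0.001, 1.597]
force: [0.7, -1.1, 0.5]
width: 85.5
```

```bash
python3 -c "
from h import *
import pickle
go(449,242,240,1.575)
W=cam('wrist');pickle.dump(W,open('w7.pkl','wb'));save('w7.png',W,(180,60,380,300),2.5)
w=pickle.load(open('w2.pkl','rb'));im=w['im'];cv2.imwrite('pics/x.png',cv2.hconcat([cv2.imread('pics/w7.png')[:500,:],cv2.resize(im[0:90,110:230,::-1],(500,375),interpolation=3)[:, :300] if 0 else cv2.copyMakeBorder(cv2.resize(im[0:90,120:230,::-1],(290,237),interpolation=3),0,263,0,0,0)]))
"
```

```text
from [ 562.7 -141.4  206.7] 1.5967 shift cm [ 38.62 -10.38  -3.3 ] turn 1.24 F [ 0.7 -1.1  0.5] w 85.5 t 17.3
```

View pics/x.png

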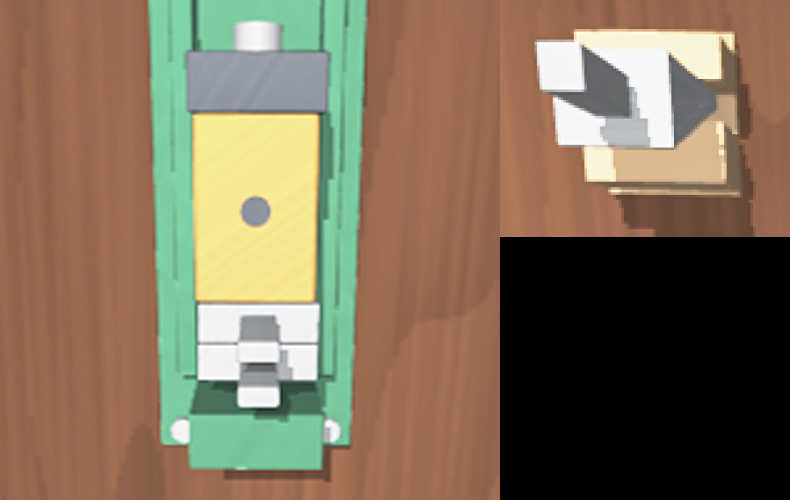

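Left crop (2.5x): both packers stand square and flush against the block, with near top edge y≈380 and wall top inner edge y≈413. Right crop: the wedge stands in its rest and its post leans out by perspective. I'll now measure the remaining gap and go to the wedge.

```bash
python3 - <<'E'
from h import *
import pickle
W=pickle.load(open('w7.pkl','rb'))
P=lambda u,v,z:atz(W,180+u/2.5,60+v/2.5,z)
for n,a,b,z in(("wall",(190,413),(323,413),72),("pk",(198,380),(319,380),68),("mid",(198,343),(320,343),68),("blk",(195,301),(318,302),68),("stop",(189,111),(327,111),68)):
    a,b=P(*a,z),P(*b,z);print(n,a.round(1),b.round(1),((a+b)/2).round(1))
E
```

```text
wall [ 541.9 -158.3   72. ] [ 586.5 -157.    72. ] [ 564.2 -157.7   72. ]
pk [ 544.2 -147.8   68. ] [ 585.  -146.7   68. ] [ 564.6 -147.3   68. ]
mid [ 544.1 -135.    68. ] [ 584.7 -133.9   68. ] [ 564.4 -134.5   68. ]
blk [ 543.  -120.9   68. ] [ 583.3 -120.1   68. ] [ 563.2 -120.5   68. ]
stop [540.7 -61.7  68. ] [583.2 -60.5  68. ] [561.9 -61.1  68. ]
```

Request:
play_rows:
  series:
    - [5, -1.3, -2, 0, 0]
    - [10, -2.6, -3.3, 0, 0]
    - [15, -4, -3.3, 0, 0]
    - [20, -5.3, -3.3, 0, 0]
    - [25, -6.6, -3.3, 1.2, 0]
    - [30, -8, -3.3, 1.2, 0]
    - [35, -9.4, -3.3, 1.2, 0]
    - [37, -10.3, -3.3, 1.2, 0]

```text
clock: 18.15
eef_pos: [449.5, 228.9, 238.8]
tool_rot: [3.14, -0.002, 1.578]
force: [1.0, 0.8, 0.7]
width: 85.3
```

Request:
play_rows:
  series:
    - [0, 0, 0, 0, 0]
    - [0, 0, 0, 0, 0]
    - [0, 0, 0, 0, 0]

```text
clock: 18.45
eef_pos: [451.1, 224.0, 238.1]
tool_rot: [3.141, 0.001, 1.573]
force: [0.9, -1.2, 0.4]
width: 85.8
```

```bash
python3 - <<'E'
from h import *
import pickle
W=cam('wrist');pickle.dump(W,open('w8.pkl','wb'))
for vm,sat in((50,60),(50,45),(90,60)):
    r,e=fit(W,wedge_parts(24),[448.6,242.4,1.575],z0=4,r=60,sat=sat,vmin=vm);print(r,e)
o=W["im"].copy();m=sil(W,wedge_parts(24),r,4,1);cs,_=cv2.findContours(m,0,1);cv2.drawContours(o,cs,-1,(255,0,255),1)
W2=dict(W,im=o);save('w8.png',W2,(190,120,370,290),3)
go(r[0],r[1],150,r[2])
E
```

```text
[448.15336877 243.29889709   1.55606835] 0.4396875617955309
[447.91418113 243.31101825   1.55678866] 0.4151230979875481
[448.15336877 243.29889709   1.55606835] 0.4396875617955309
from [451.4 223.7 238.1] 1.5725 shift cm [ 1.97 -0.32  8.8 ] turn 0.94 F [ 0.   0.3 -0.3] w 85.1 t 18.5
```

View pics/w8.png

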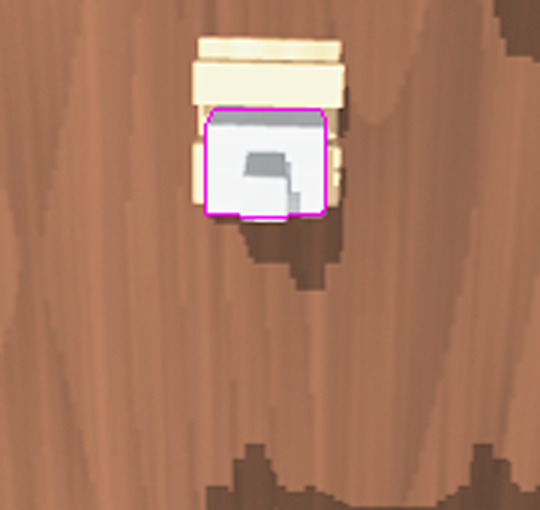

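```bash
python3 - <<'E'
from h import *
import pickle
W=pickle.load(open('w8.pkl','rb'))
for r0 in(30,35):
    r,e=fit(W,wedge_parts(24),[448.,243.3,1.557],z0=4,r=r0,k=6);print(r,e)
go(r[0],r[1],140,r[2])
E
```

```text
[448.08355868 243.31793147   1.55510282] 0.29916147480970867
[448.21605057 243.25326366   1.55802801] 0.3735730170496664
from [451.4 223.7 238.1] 1.5725 shift cm [ 1.97 -0.31  9.8 ] turn 0.83 F [ 0.   0.3 -0.3] w 85.1 t 18.5
```

Request:
play_rows:
  series:
    - [1.95, -0.3, 2, 0.9, 0]
    - [1.95, -0.3, 6, 0.9, 0]
    - [1.95, -0.3, 9.8, 0.9, 0]
    - [1.95, -0.3, 9.8, 0.9, 0]
    - [1.95, -0.3, 9.8, 0.9, 0]
    - [1.95, -0.3, 9.8, 0.9, 0]

```text
clock: 19.1
eef_pos: [449.1, 245.0, 141.7]
tool_rot: [3.139, -0.002, 1.558]
force: [-0.2, 0.6, 0.8]
width: 85.3
```

```bash
python3 - <<'E'
from h import *
W=cam("wrist")
r,e=fit(W,wedge_parts(24),[448.1,243.3,1.557],z0=4,r=45,k=5);print(r,e)
go(r[0],r[1],85,r[2])
E
```

```text
[448.22991033 243.50152096   1.56311432] 0.16014822134387352
from [449.1 245.2 141.9] 1.5583 shift cm [-0.18 -0.11  5.69] turn -0.28 F [-1.  -0.9  0.8] w 85.6 t 19.15
```

Request:
play_rows:
  series:
    - [-0.15, -0.1, 2, -0.2, 0]
    - [-0.15, -0.1, 4, -0.2, 0]
    - [-0.15, -0.1, 5.7, -0.2, 0]
    - [-0.15, -0.1, 5.7, -0.2, 0]
    - [-0.15, -0.1, 5.7, -0.2, 1]
    - [-0.15, -0.1, 5.7, -0.2, 1]
    - [-0.15, -0.1, 5.7, -0.2, 1]
    - [-0.15, -0.1, 5.7, -0.2, 1]

```text
clock: 19.95
eef_pos: [447.1, 243.5, 83.8]
tool_rot: [3.14, -0.001, 1.563]
force: [-0.3, -0.4, -0.0]
width: 28.2
```

Request:
play_rows:
  series:
    - [0, 0, 0, 0, 1]
    - [0, 0, 0, 0, 1]
    - [0, 0, 0, 0, 1]

```text
clock: 20.25
eef_pos: [447.0, 243.4, 83.4]
tool_rot: [3.141, -0.0, 1.563]
force: [-0.5, 0.0, 5.2]
width: 11.5
```

Request:
play_rows:
  series:
    - [0, 0, -1, 0, 1]
    - [0, 0, -3, 0, 1]
    - [0, 0, -6, 0, 1]
    - [0, 0, -9, 0, 1]
    - [0, 0, -12, 0, 1]
    - [0, 0, -13, 0, 1]
    - [0, 0, -13, 0, 1]

```text
clock: 20.95
eef_pos: [447.1, 243.5, 214.0]
tool_rot: [3.139, -0.001, 1.563]
force: [0.4, 0.1, -1.1]
width: 11.4
```

```bash
python3 -c "
from h import *
go(564.3,-159.5,215,1.597)
"
```

```text
from [447.1 243.5 214. ] 1.5627 shift cm [-40.21  12.04  -0.11] turn -1.97 F [ 0.4  0.1 -1.1] w 11.4 t 20.95
```

Request:
play_rows:
  series:
    - [-5, 1.5, 0, 0, 1]
    - [-10, 3, -1, 0, 1]
    - [-15, 4.5, -1, 0, 1]
    - [-20, 6, -1, -1, 1]
    - [-25, 7.5, -1, -2, 1]
    - [-30, 9, -1, -2, 1]
    - [-35, 10.5, -1, -2, 1]
    - [-38, 11.5, -1, -2, 1]

```text
clock: 21.75
eef_pos: [557.5, -140.0, 220.7]
tool_rot: [-3.138, -0.001, 1.597]
force: [1.9, 0.7, -1.9]
width: 10.9
```

Request:
play_rows:
  series:
    - [-1.5, 0.4, 0.5, 0, 1]
    - [-2.6, 0.55, 1, 0, 1]
    - [-2.6, 0.55, 1, 0, 1]
    - [-2.6, 0.55, 1, 0, 1]
    - [-2.6, 0.55, 1, 0, 1]

```text
clock: 22.25
eef_pos: [564.7, -160.9, 213.0]
tool_rot: [-3.141, -0.001, 1.601]
force: [0.2, -0.5, -1.7]
width: 11.4
```

```bash
python3 -c "
from h import *
go(564.5,-162.8,165,1.597)
"
```

```text
from [ 564.7 -160.9  213. ] 1.6011 shift cm [-0.19 -0.03  4.8 ] turn 0.23 F [ 0.2 -0.5 -1.7] w 11.4 t 22.25
```

Request:
play_rows:
  series:
    - [-0.2, 0, 1, 0.2, 1]
    - [-0.2, 0, 3, 0.2, 1]
    - [-0.2, 0, 5, 0.2, 1]
    - [-0.2, 0, 5.2, 0.2, 1]
    - [-0.2, 0, 5.2, 0.2, 1]
    - [-0.2, 0, 5.2, 0.2, 1]

```text
clock: 22.85
eef_pos: [565.6, -165.2, 161.8]
tool_rot: [3.14, 0.0, 1.595]
force: [0.1, 0.5, -2.1]
width: 11.5
```

```bash
python3 -c "
from h import *
import pickle
go(564.5,-162.8,150,1.597)
s=status.read_state();W=cam('wrist');pickle.dump((W,s),open('w9.pkl','wb'));save('w9.png',W,(190,140,370,290),4)
"
```

```text
from [ 565.6 -165.2  161.8] 1.5947 shift cm [ 0.24 -0.11  1.18] turn -0.13 F [ 0.1  0.5 -2.1] w 11.5 t 22.85
```

View pics/w9.png

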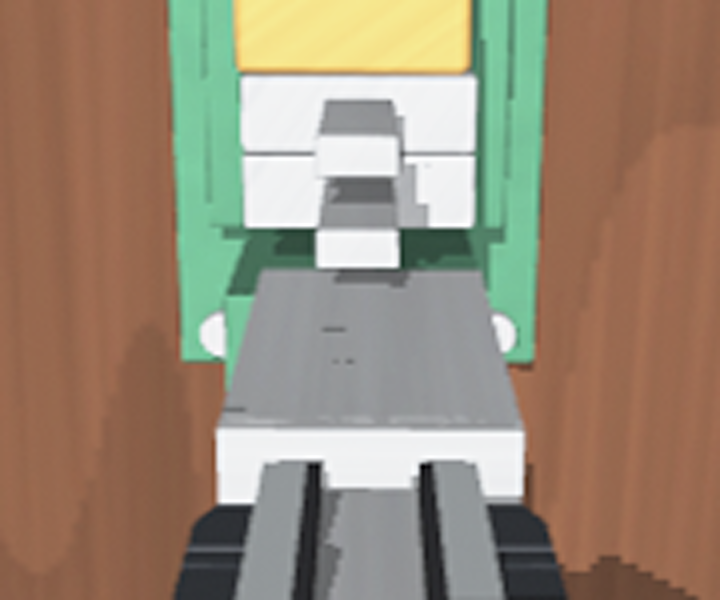

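Crop (4x): the wedge's upright face has its foot edge at (260–482, y≈268). The packer's near top edge is (243–476, y 228) with the opening between them, and the wedge is about 1.5 mm right.

```bash
python3 - <<'E'
from h import *
import pickle
W,s=pickle.load(open('w9.pkl','rb'))
P=lambda u,v,z:atz(W,190+u/4,140+v/4,z)
print(P(360,228,68),P(371,268,s["eef_pos"][2]-79.4),s["eef_pos"])
E
```

```text
[ 564.51389357 -147.49017296   68.        ] [ 566.45891685 -150.69673425   82.4270104 ] [ 565.59340462 -165.16647141  161.8270104 ]
```

Foot span is about −150.7 to −155.7 against an opening of −147.5 to −158, so it is centred. Lowering gently.

Request:
play_rows:
  series:
    - [0, -0.15, 0, 0, 1]
    - [0, -0.15, 0.4, 0, 1]
    - [0, -0.15, 0.8, 0, 1]
    - [0, -0.15, 1.2, 0, 1]
    - [0, -0.15, 1.5, 0, 1]
    - [0, -0.15, 1.6, 0, 1]
    - [0, -0.15, 1.6, 0, 1]

```text
clock: 23.6
eef_pos: [563.2, -165.2, 144.7]
tool_rot: [-3.141, -0.0, 1.594]
force: [0.5, 0.2, -1.8]
width: 11.2
```

Request:
play_rows:
  series:
    - [0.1, 0, 0.2, 0, 1]
    - [0.2, 0, 0.4, 0, 1]
    - [0.3, 0, 0.6, 0, 1]
    - [0.35, 0, 0.7, 0, 1]
    - [0.4, 0, 0.8, 0, 1]

```text
clock: 24.1
eef_pos: [563.2, -161.6, 136.9]
tool_rot: [-3.142, 0.0, 1.594]
force: [0.2, -0.3, -2.2]
width: 11.3
```

Request:
play_rows:
  series:
    - [0.05, 0, 0.15, 0, 1]
    - [0.1, 0, 0.3, 0, 1]
    - [0.1, 0, 0.4, 0, 1]
    - [0.1, 0, 0.5, 0, 1]

```text
clock: 24.5
eef_pos: [563.7, -161.1, 133.4]
tool_rot: [3.14, 0.001, 1.594]
force: [-3.3, -0.2, 13.3]
width: 11.1
```

It jams near foot height 54. Pressing tight.

Request:
play_rows:
  series:
    - [0, 0, 0.1, 0, 1]
    - [0, 0, 0.15, 0, 1]
    - [0, 0, 0.2, 0, 1]
    - [0, 0, 0.2, 0, 1]
    - [0, 0, 0.2, 0, 1]

```text
clock: 25.0
eef_pos: [563.9, -161.0, 133.0]
tool_rot: [3.14, 0.002, 1.594]
force: [-4.4, -1.0, 19.7]
width: 11.3
```

```bash
python3 -c "
from h import *
import pickle
go(564.5,-162.8,150,1.597)
W=cam('wrist');S=cam('side')
print(S['c'])
a=cv2.resize(W['im'][120:290,190:370],None,fx=2.2,fy=2.2,interpolation=3);b=cv2.resize(S['im'][160:245,240:330],a.shape[1::-1],interpolation=3)
cv2.imwrite('pics/w10.png',cv2.hconcat([a,b])[:,:,::-1]);go(564.5,-162.8,150,1.597)
"
```

```text
from [ 563.9 -161.   133. ] 1.5941 shift cm [-0.19  0.06 -1.7 ] turn -0.17 F [-4.4 -1.  19.7] w 11.3 t 25.0
[177.29806449 532.89012446 683.91646365]
from [ 563.9 -161.   133. ] 1.5942 shift cm [-0.19  0.06 -1.7 ] turn -0.16 F [-4.6 -0.7 19.5] w 11.2 t 25.1
```

View pics/w10.png

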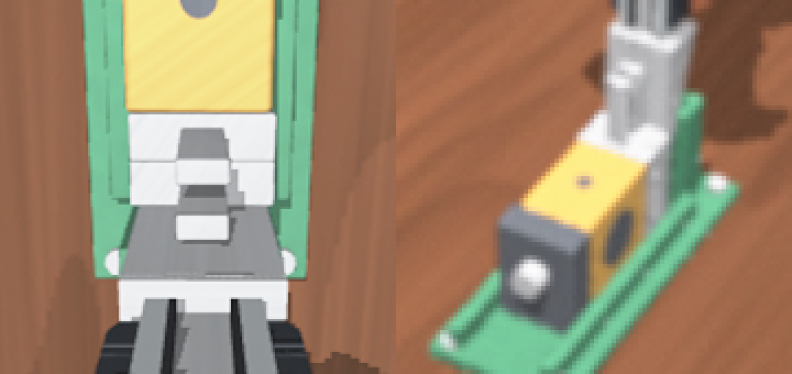

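The last picture shows the wedge down in the gap between wall and packers, with the packers flush and the block at its stop. Fz is about 20 N with almost no sideways force, so wall and packer forces balance. A little more press, then hand in.

Request:
play_rows:
  series:
    - [0, 0, 0.1, 0, 1]
    - [0, 0, 0.2, 0, 1]
    - [0, 0, 0.2, 0, 1]
    - [0, 0, 0.2, 0, 1]
    - [0, 0, 0.2, 0, 1]
    - [0, 0, 0.2, 0, 1]
    - [0, 0, 0.2, 0, 1]
    - [0, 0, 0.2, 0, 1]

```text
clock: 25.9
eef_pos: [564.2, -160.9, 132.4]
tool_rot: [3.139, 0.003, 1.594]
force: [-7.1, -0.0, 30.1]
width: 11.3
```

Request:
play_rows:
  series:
    - [0, 0, 0, 0, 1]
    - [0, 0, 0, 0, 1]
    - [0, 0, 0, 0, 1]
    - [0, 0, 0, 0, 1]
    - [0, 0, 0, 0, 1]
    - [0, 0, 0, 0, 1]

```text
clock: 26.5
eef_pos: [564.2, -160.9, 132.4]
tool_rot: [3.139, 0.003, 1.594]
force: [-7.4, 0.7, 30.3]
width: 11.4
```

```bash
python3 -c "
from h import *
print(order.finish_job()); s=status.read_state(); print(s['eef_pos'],s['force'],s['width'])"
```

```text
the job is handed in; nothing more can be done
None
the job is handed in; nothing more can be done
```

I handed the job in at about 26.5 s with the wedge jammed, still gripped by its post and pressed down at about 30 N. I got no verdict back.

**What I did:** I measured the gap at about 37–38 mm, right at the limit for one packing piece. So I stood two silver pieces upright, one after the other, and pushed each against the block. I chose two from that measurement, and did not test the wedge with only one piece in. The wedge then went in thin end down, with its sloping face to the end wall.

**Last checks before handing in:**
- **Wedge height:** its foot is about 19 mm below the wall top and about 45 mm above the channel floor, by arm position.
- **Jam:** the last 2 mm of commanded push moved it only 0.6 mm, and force and position then stayed steady. The force along the channel stayed near zero, so wall and packing should be pressing on the wedge equally. I could not measure those contact forces directly.
- **Grip:** the fingers read 11.4 mm on the 12 mm post.
- **Packing and block:** the last picture, taken at 20 N before the final push, showed the packing flush against the block and the block at its stop.

**Disagreements:**
- The top camera did not match the wrist and side cameras; its fits failed, so I did not use it.
- The side-camera fit of the first piece in place was about 4 mm off and poor. The close wrist views and the contact forces as I pushed it in showed it was in place.
- A sideways force of about 7 N across the channel remained at the end.

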